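# Load the self-closing snack drawer and hold it open at the mark

### The arm

A 7-joint arm with a two-finger parallel gripper is mounted at the origin on the work surface. World frame = base frame: x ahead of the robot, y to its left, z up, the work surface at z = 0. Lengths are in m, angles in rad, forces in N, time in s.
With the tool pointing down it reaches from about 0.425 to 0.825 m from the base axis. Payload 3.6 kg.
Tool frame: the origin (TCP) lies midway between the tips of the shut fingers; the grasp point (between the pads) lies 19 mm behind it; z points along the fingers, y is the line along which they close (so a half turn about z gives the same grasp; the last joint's range is limited). The gripper opens to 85 mm and grips with 20 to 120 N. Pads are 22 mm wide; open, the fingers measure 114 mm over their backs; the gripper's body (76 mm by 85 mm) begins 54 mm behind the grasp point. The pads swing forward as they close: fully open they stand 13 mm farther back than shut.
Start: joints at [-1.331, 0.615, -0.013, 1.423, 0.008, 1.103, -0.04], TCP at [0.171, 0.627, 0.231] pointing down, gripper open.
Joint ranges: [-3.12, 3.12], [-0.3, 2.06], [-1.34, 1.32], [0.26, 2.42], [-1.36, 4.5], [0.01, 1.98], [-2.84, 2.84]. Speed limits (rad/s): [2.79, 2.79, 3.14, 3.14, 3.14, 3.14, 3.14].

### API

Orientations are given as a rotation vector (axis times angle).
In Python, from bench import manip, capture, camera_info gives the robot as it stands.
- The arm moves only by the shell command python3 -m handwheel 'ROWS' [FORCE]. ROWS is JSON, a list of rows, each an object with "turn": the turn, a rotation vector about the tool's x, y, z in degrees, a list of three; "slide": the shift along the tool's x, y, z in cm, a list of three; "claw": the finger opening in cm, from 0 to 8.54. A call has 1 to 20 rows; each row shifts and turns the commanded pose from where the row before left it, along the tool's axes as they then stand; what a row does not reach is not made up. A row lasts 1/10 s, in which the tool goes at most 50 mm and 8.59 degrees, less where a joint would pass 70% of its speed; a pose out of reach is approached as far as the arm can. A call is refused whole if a number of a shift passes 5 or a number of a turn 8.59, either way. A call with a gripper value outside its range is refused whole. The fingers move at their own pace and stop on an object; FORCE is the grip in N (left out, the last holds). Time passes only in rows, so rows that do not move let the fingers close. It gives the time, the measured TCP pose, the force, the opening and the grip force at its end, in the units of the state.
- manip.read_state(): the state, without advancing time (a new reading comes with each control period).
- capture(name): name is "scene" or "top"; returns the picture (420x560x3 uint8, red, green, blue); there is no depth.
- camera_info(name): a dict with "fx", "fy", "cx", "cy" (pixels), "pose" (4x4, takes a point from camera to world coordinates). Camera axes: x right, y up, looking along -z (the intrinsics and any distortion apply to the point x, -y, -z); pixel columns grow to the right and rows downward; lengths in m; the calibration is good to about 2 mm. A picture is of the moment at which its call begins. camera_info takes no time and is no camera call.
- manip.close_job(): hands the job in; it is judged then, once.
The state is a dict: "time_s": time; "qpos": joint angles; "qvel": joint speeds; "tau": joint torques, N m; "ee_pos": TCP position; "orientation": TCP orientation; "ft_force": force on the tool from outside, world axes, zero at the start; "torque": the same for the moment, N m; "finger_gap": finger opening in m; "grip_force": force on a finger pad.
Only numpy, scipy, OpenCV 4.12 (cv2) and the standard library are available. Lean on these libraries where they do the work, as an engineer would, in place of code of your own. Each camera call takes 0.05 s, during which the arm holds its last target. There are 200 camera calls.

### The job

Tip the four red cheeses off the blue tray into the snack drawer through the opening in the top of its white housing, without handling the cheeses themselves, and set the empty tray back down level on the counter. Then pull the self-closing drawer out by its handle until its green pointer is level with the orange clip on the side rail, and finish holding it there: do not let go. Leave the clip and everything else where they are.

Things in the scene. Friction and masses are not known exactly. Their poses are not given: they have to be found in the camera images.
- tray: Blue loose tray, about 160 g. Floor 110 (its x) x 150 (y) mm, 5 thick; walls 22 mm high on both x sides and the +y end; the -y end is open (lip). Tab handle beyond the +y wall. Origin at the underside's centre, z up. Cheeses slide on it at 15 to 25 degrees of tilt. Starts flat on the counter on the robot's left, handle roughly to the left (+y), lip roughly towards the housing.
- tray_handle (a point): Grip point on the tray's upright tab: tab 12 mm thick (tray x), 45 mm long (tray y, from 82 to 127 mm), top 58 mm above the tray's underside; this point lies at (0, 105, 36) mm in the tray's frame. Pinch it from above, fingers closing along tray x.
- tray_lip (a point): Middle of the tray's open edge, on the floor's upper face, at (0, -75, 5) mm in the tray's frame.
- housing: White housing of the snack drawer, fixed: 240 (x) x 270 (y) x 120 (z) mm. Origin at its underside's centre; its -x side is the front, roughly facing the robot. The front part of its top is open, the rear part a glass shelf with a fixed butter dish (40 mm high). A rail, its top 100 mm up, runs forward from its right (-y) side at y = -150 mm to 290 mm before the origin.
- fill_opening (a point): Centre of the opening in the housing's top, in the plane of the top, (-40, 0, 120) mm in the housing's frame; with the drawer shut the clear opening measures 140 mm (x) x 225 mm (y), straight down to the drawer's floor.
- drawer: Clear drawer. Its origin and axes coincide with the housing's when shut; it slides straight out of the housing's front (housing -x), up to a stop at 160 mm. A spring pulls it shut: about 3.5 N when shut, growing by 0.5 N per cm. It starts shut.
- drawer_floor (a point): Centre of the drawer's inner floor, moving with it; axes as the housing's. Inside, the drawer reaches 110 mm to the front and 102 mm to the back of this point and 113 mm to each side; its walls stand 80 mm above it. The floor is 21 mm above the counter.
- drawer_handle (a point): Level steel bar on the drawer's front, 12 mm thick, 120 long along housing y. This point is the bar's middle, 96 mm above the counter, 42 mm before the front panel's outer face (36 mm clear behind the bar); panel and housing rise to 116 and 120 mm. Moves with the drawer; axes as the housing's. Pinch it from above, fingers closing along housing x.
- pointer (a point): Top of the green pointer tab (10 mm along the travel, 20 across) on the right edge of the drawer's front panel, (-117, -134, 124) mm in the housing's frame when shut; moves with the drawer.
- mark (a point): The mark: middle of the black line on top of the orange clip, 12 mm wide along the rail; the point is at y = -150 mm, 120 mm above the counter. The clip stays where it was set (stiff on the rail). The pointer is level with it when both have the same x in the housing's frame, which has the drawer 55 to 105 mm out.
- cheese0: Red wax-coated cheese, disc 38 mm across, 18 mm high, about 22 g, with a yellow strip on top; origin at the centre of its underside. Starts flat on the tray.
- cheese1: Red wax-coated cheese, disc 38 mm across, 18 mm high, about 22 g, with a yellow strip on top; origin at the centre of its underside. Starts flat on the tray.
- cheese2: Red wax-coated cheese, disc 38 mm across, 18 mm high, about 22 g, with a yellow strip on top; origin at the centre of its underside. Starts flat on the tray.
- cheese3: Red wax-coated cheese, disc 38 mm across, 18 mm high, about 22 g, with a yellow strip on top; origin at the centre of its underside. Starts flat on the tray.
- milk_bottle: Bystander, to be left alone: white milk bottle, 72 mm across, 210 mm tall. Origin at the centre of its underside.
- juice_bottle: Bystander, to be left alone: amber juice bottle with orange cap, 64 mm across, 190 mm tall. Origin at the centre of its underside.
- pickle_jar: Bystander, to be left alone: small green glass jar with red lid, 56 mm across, 65 mm tall. Origin at the centre of its underside.
- doughnut_plate: Bystander, to be left alone: white plate, 150 mm across, with a pink doughnut, 37 mm tall. Origin at the centre of its underside.
- lunch_box: Bystander, to be left alone: orange food box with white lid, 136 x 106 mm, 60 mm tall. Origin at the centre of its underside.
- yoghurt_pot: Bystander, to be left alone: white yoghurt pot, 68 mm across, 83 mm tall. Origin at the centre of its underside.
- apple: Bystander, to be left alone: green apple, 74 mm across, 66 mm tall. Origin at the centre of its underside.
Things that resemble listed ones, but are neither listed nor needed, are in the scene too. Leave any pink or purple look-alike of the cheese1 alone.

How it is judged:
On the way, in this order (a step that is already met when the one before it is completed fails the run):
1. all four cheeses lie in the drawer (x of cheese0 in the frame of drawer_floor between -0.112 and 0.112 m and y of cheese0 in the frame of drawer_floor between -0.116 and 0.116 m and z of cheese0 in the frame of drawer_floor between -0.01 and 0.075 m and x of cheese1 in the frame of drawer_floor between -0.112 and 0.112 m and y of cheese1 in the frame of drawer_floor between -0.116 and 0.116 m and z of cheese1 in the frame of drawer_floor between -0.01 and 0.075 m and x of cheese2 in the frame of drawer_floor between -0.112 and 0.112 m and y of cheese2 in the frame of drawer_floor between -0.116 and 0.116 m and z of cheese2 in the frame of drawer_floor between -0.01 and 0.075 m and x of cheese3 in the frame of drawer_floor between -0.112 and 0.112 m and y of cheese3 in the frame of drawer_floor between -0.116 and 0.116 m and z of cheese3 in the frame of drawer_floor between -0.01 and 0.075 m), for 0.2 s.
2. the empty tray stands level on the counter, let go (height (world z) of tray between -0.006 and 0.006 m and angle between tray's own z axis and vertical below 0.06 rad and contact force between each of the arm, the fingers and tray below 0.2 N and linear speed of tray below 0.02 m/s), for 0.2 s.
At the end, for the whole second after the job is handed in: All four cheeses lie in the drawer; the tray stands level on the counter (6 mm, 0.06 rad), untouched; the robot holds the drawer by its handle (over 2 N, hand within 90 mm of the bar's middle), still, its pointer within 10 mm of the mark along its travel (all of step 1 and all of step 2 and x of pointer in the frame of mark between -0.01 and 0.01 m and linear speed of drawer below 0.02 m/s and distance between the grasp point and drawer_handle below 0.09 m and contact force between any of the fingers, the arm and drawer above 2 N); the arm keeps its last pose, push and grip.
It fails at once if a cheese is handled by the gripper (contact force between the fingers and cheese0 above 1 N or contact force between the fingers and cheese1 above 1 N or contact force between the fingers and cheese2 above 1 N or contact force between the fingers and cheese3 above 1 N).
It fails at once if the clip is shifted by more than 5 mm (distance of mark from where it was at the start of the episode above 0.005 m).
It fails at once if a bystander is moved by more than 30 mm or knocked over (distance of any of milk_bottle, juice_bottle, pickle_jar, doughnut_plate, lunch_box, yoghurt_pot, apple from where it was at the start of the episode above 0.03 m or angle between any of milk_bottle, juice_bottle, pickle_jar, doughnut_plate, lunch_box, yoghurt_pot, apple's own z axis and vertical above 0.3 rad).
It also fails if it takes over 72 s, if anything falls off the work surface, if the arm or the gripper's body presses on something with over 40 N, if the wrist force passes 120 N, or if a joint passes its speed limit or range.

## Working session

There is one attempt and no reset: what is moved stays moved. The work goes in short steps, Python scripts to look and compute and a shell command to move; the robot and the scene stay as the last step left them, time stands still between calls to the robot, and variables do not carry over. Pictures are saved under pics/ and viewed, at most 10 in all, crops included, and the job is handed in when it is done.

```bash
mkdir -p pics
cat > h.py <<'E'
import numpy as np, cv2
from scipy.spatial.transform import Rotation as R
from bench import manip, capture, camera_info
def snap(n,f):
    im=capture(n); cv2.imwrite('pics/'+f,cv2.cvtColor(im,cv2.COLOR_RGB2BGR)); return im
def ray(n,u,v,z):
    c=camera_info(n); T=np.array(c['pose']); d=np.array([(u-c['cx'])/c['fx'],-(v-c['cy'])/c['fy'],-1])
    d=T[:3,:3]@d; o=T[:3,3]; return o+d*(z-o[2])/d[2]
def proj(n,p):
    c=camera_info(n); T=np.array(c['pose']); q=T[:3,:3].T@(np.array(p)-T[:3,3])
    return c['cx']+c['fx']*q[0]/-q[2], c['cy']-c['fy']*q[1]/-q[2]
E
python3 - <<'E'
from h import *
np.set_printoptions(precision=4,suppress=True)
for n in('scene','top'): snap(n,n+'0.png'); print(camera_info(n))
s=manip.read_state(); print(s['ee_pos'],s['orientation'],s['finger_gap'],s['time_s'])
print(R.from_rotvec(s['orientation']).as_matrix())
E
```

```text
{'fx': 421.39009812965406, 'fy': 421.39009812965406, 'cx': 284.87306887210116, 'cy': 214.13765352205598, 'pose': array([[-0.4497, -0.6187,  0.6442,  1.286 ],
       [ 0.8932, -0.3158,  0.3201,  0.3675],
       [ 0.0054,  0.7193,  0.6946,  0.871 ],
       [ 0.    ,  0.    ,  0.    ,  1.    ]])}
{'fx': 533.3572745037121, 'fy': 533.3572745037121, 'cx': 272.8207556386763, 'cy': 208.41122101340457, 'pose': array([[ 0.1242,  0.9695, -0.2115,  0.2387],
       [-0.9922,  0.1222, -0.0227, -0.0062],
       [ 0.0038,  0.2127,  0.9771,  1.5241],
       [ 0.    ,  0.    ,  0.    ,  1.    ]])}
[0.1712 0.6263 0.2303] [-0.4178 -3.1135  0.0036] 0.08542564653869461 0.1
[[-0.9646  0.2636 -0.0005]
 [ 0.2636  0.9646 -0.0022]
 [-0.0001 -0.0023 -1.    ]]
```

View pics/scene0.png

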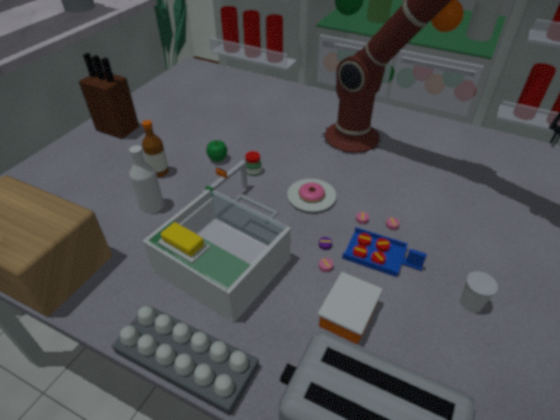

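View pics/top0.png

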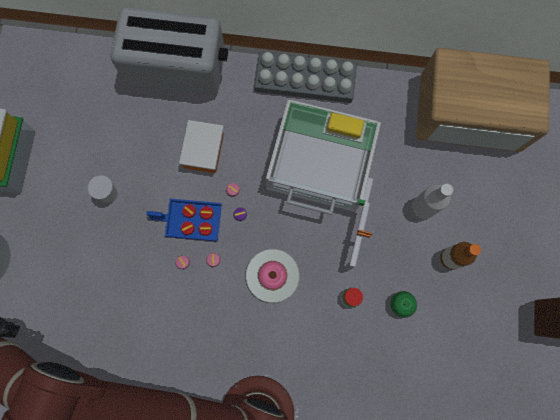

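Top view: the blue tray is at about (193,220) with its tab at (155,216). The four red cheeses on it are at (188,211), (206,212), (187,229) and (205,229). The look-alikes are purple (240,214) and pink (233,189), (182,262), (213,260), all off the tray. The housing is near (325,155), the clip at (365,233). Next is one close crop and the measurements.

Run:
```python
from h import *
np.set_printoptions(precision=4,suppress=True)
im=cv2.imread('pics/top0.png')
c1=cv2.resize(im[90:280,255:390],None,fx=3.1,fy=3.1,interpolation=cv2.INTER_CUBIC)
c2=cv2.resize(im[180:280,140:260],None,fx=3.1,fy=3.1,interpolation=cv2.INTER_CUBIC)
o=np.zeros((590,800,3),np.uint8); o[:c1.shape[0],:c1.shape[1]]=c1[:590]; o[:c2.shape[0],425:425+372]=c2[:,:372]
cv2.imwrite('pics/crop.png',o)
hsv=cv2.cvtColor(im,cv2.COLOR_BGR2HSV)
m=cv2.inRange(hsv,(105,150,40),(125,255,255)); m[:, :140]=0; m[:,235:]=0; m[:180]=0; m[280:]=0
k=cv2.morphologyEx(m,cv2.MORPH_CLOSE,np.ones((15,15)))
body=cv2.morphologyEx(k,cv2.MORPH_OPEN,np.ones((18,18)))
r=cv2.minAreaRect(cv2.findNonZero(body)); print(r)
for p in cv2.boxPoints(r): print(p,ray('top',*p,0.022))
tab=m.copy(); tab[:,164:]=0; pts=cv2.findNonZero(tab)[:,0]; print(pts.min(0),pts.max(0),pts.mean(0))
print(ray('top',*pts.mean(0),.058))
for n,(a,b) in {'orange':((5,150,100),(18,255,255)),'green':((60,120,60),(80,255,255))}.items():
    mm=cv2.inRange(hsv,a,b); nn,l,st,ce=cv2.connectedComponentsWithStats(mm)
    print(n,[(st[i][4],ce[i].round(1)) for i in range(1,nn) if st[i][4]>4 and 250<ce[i][0]<400 and ce[i][1]<260])
```

```text
((192.78280639648438, 220.38938903808594), (54.683589935302734, 38.11555099487305), 5.19442892074585)
[163.8279 236.8935] [0.4426 0.3263 0.022 ]
[167.2787 198.9345] [0.5534 0.335  0.022 ]
[221.7377 203.8853] [0.5586 0.1767 0.022 ]
[218.2869 241.8443] [0.4479 0.1704 0.022 ]
[147 211] [163 220] [155.5537 215.3554]
[0.4951 0.3515 0.058 ]
orange [(np.int32(37), array([364. , 232.9]))]
green [(np.int32(22), array([360.7, 201.2]))]
```

View pics/crop.png

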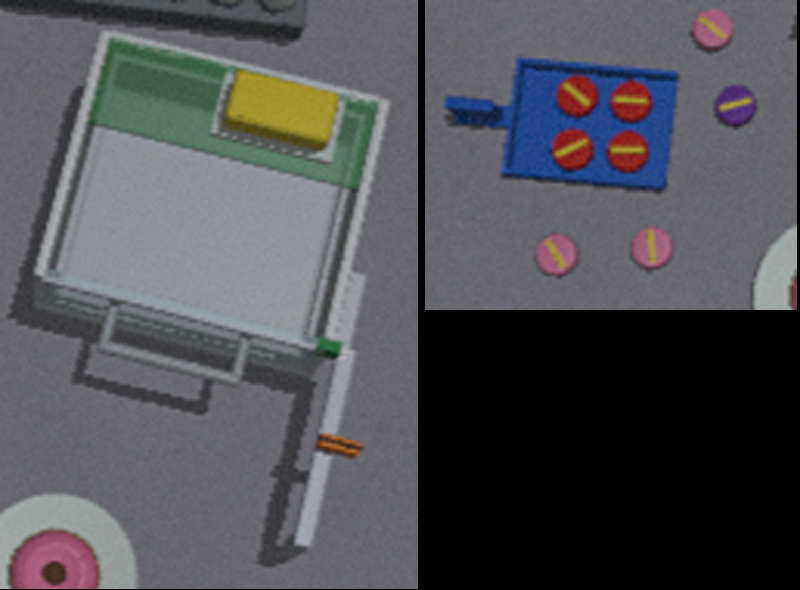

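The crop confirms it: all four red cheeses with yellow strips are inside the blue tray and the look-alikes are outside. Housing top corners in full-image pixels are (268,179), (289,101) and (380,122). The bar runs (287,202)-(332,213), and the clip is at (364,233).

Run:
```python
from h import *
np.set_printoptions(precision=4,suppress=True)
P=lambda u,v,z: ray('top',255+u/3.1,90+v/3.1,z)
fl,rl,rr=P(40,275,.12),P(105,35,.12),P(388,100,.12)
print('housing',fl,rl,rr,np.linalg.norm(rl-fl),np.linalg.norm(rr-rl), np.degrees(np.arctan2(*(rl-fl)[1::-1])),np.degrees(np.arctan2(*(rl-rr)[1::-1]))-90)
b=[P(102,348,.1),P(240,380,.1)]; print('bar',b,np.mean(b,0))
print('rail end',P(305,545,.1),'clip',ray('top',364,232.9,.12),'ptr',ray('top',360.7,201.2,.124))
yaw=np.radians((np.degrees(np.arctan2(*(rl-fl)[1::-1]))+np.degrees(np.arctan2(*(rl-rr)[1::-1]))-90)/2)
c=(fl+rr)/2; Rz=R.from_euler('z',yaw).as_matrix(); print('yaw',np.degrees(yaw),c)
for n,q in {'fill':(-.04,0,0),'handle':(-.162,0,-.024),'ptr':(-.117,-.134,.004),'clipline':(0,0,0)}.items(): print(n,c+Rz@np.array(q))
print('in housing: clip',Rz.T@(ray('top',364,232.9,.12)-c),'bar',Rz.T@(np.mean(b,0)-c),'ptr',Rz.T@(ray('top',360.7,201.2,.124)-c))
T=lambda u,v,z: ray('top',140+(u-425)/3.1,180+v/3.1,z)
print('tray',[T(518,59,.022),T(503,176,.022),T(664,188,.022),T(678,73,.022)],'tab',T(447,107,.058),T(492,110,.058))
sc=lambda im,u: None
# scene-camera check
for n,q in {'tab':T(470,109,.058),'clip':ray('top',364,232.9,.12),'handle':c+Rz@np.array((-.162,0,-.024))}.items(): print(n,proj('scene',q))
# obstacles
for n,p in {'lunch':(202,147,.06),'apple':(404,304,.06),'jar':(353,297,.065),'donut':(272,275,.03),'milk':(446,190,.21),'yog':(101,190,.083)}.items(): print(n,ray('top',*p))
```

```text
housing [0.6231 0.0501 0.12  ] [0.8547 0.02   0.12  ] [ 0.8246 -0.2406  0.12  ] 0.23353599685456636 0.26226307866496845 -7.404208298783918 -6.600616610551853
bar [array([ 0.5692, -0.0119,  0.1   ]), array([ 0.5557, -0.1359,  0.1   ])] [ 0.5624 -0.0739  0.1   ]
rail end [ 0.4181 -0.2061  0.1   ] clip [ 0.5066 -0.2233  0.12  ] ptr [ 0.5911 -0.2062  0.124 ]
yaw -7.002412454667883 [ 0.7239 -0.0952  0.12  ]
fill [ 0.6842 -0.0904  0.12  ]
handle [ 0.5631 -0.0755  0.096 ]
ptr [ 0.5914 -0.214   0.124 ]
clipline [ 0.7239 -0.0952  0.12  ]
in housing: clip [-0.2    -0.1536  0.    ] bar [-0.1628  0.0015 -0.02  ] ptr [-0.1183 -0.1264  0.004 ]
tray [array([0.5541, 0.3271, 0.022 ]), array([0.4434, 0.3226, 0.022 ]), array([0.4509, 0.1743, 0.022 ]), array([0.5595, 0.1772, 0.022 ])] tab [0.4945 0.3754 0.058 ] [0.4969 0.3346 0.058 ]
tab (np.float64(417.57535640371685), np.float64(249.88041430548836))
clip (np.float64(221.8786761115603), np.float64(169.4480771662873))
handle (np.float64(257.37313881336206), np.float64(203.19776827900196))
lunch [0.7096 0.2527 0.06  ]
apple [ 0.3373 -0.3573  0.06  ]
jar [ 0.3384 -0.2178  0.065 ]
donut [0.373  0.0072 0.03  ]
milk [ 0.6258 -0.4068  0.21  ]
yog [0.5428 0.5082 0.083 ]
```

```bash
cat >> h.py <<'E'
def delta(p,yaw,tilt=0):
    """tool-frame slide (cm) and turn (deg) to TCP p, tool y along world yaw (deg), tilt about it"""
    s=manip.read_state(); A=R.from_rotvec(s['orientation']); y=np.radians(yaw)
    Y=np.array([np.cos(y),np.sin(y),0]); Z=np.array([0,0,-1.]); B=R.from_matrix(np.c_[np.cross(Y,Z),Y,Z])*R.from_euler('y',tilt,degrees=True)
    np.set_printoptions(precision=3,suppress=True)
    print('t',s['time_s'],'tcp',np.array(s['ee_pos']),'slide',A.inv().apply(np.array(p)-s['ee_pos'])*100,'turn',np.degrees((A.inv()*B).as_rotvec()),'gap',s['finger_gap'],'grip',s['grip_force'],'F',np.array(s['ft_force']),'q',np.array(s['qpos']))
E
python3 -m handwheel '[{"slide":[-3.8,-1.8,0],"turn":[0,0,0],"claw":8.5},{"slide":[-3.8,-1.8,0],"turn":[0,0,0],"claw":8.5},{"slide":[-3.8,-1.8,0],"turn":[0,0,0],"claw":8.5},{"slide":[-3.8,-1.8,0],"turn":[0,0,0],"claw":8.5},{"slide":[-3.8,-1.8,0],"turn":[0,0,0],"claw":8.5},{"slide":[-3.8,-1.8,0],"turn":[0,0,0],"claw":8.5},{"slide":[-3.8,-1.8,0],"turn":[0,0,0],"claw":8.5},{"slide":[-3.8,-1.8,0],"turn":[0,0,0],"claw":8.5},{"slide":[-3.8,-1.8,0],"turn":[0,0,0],"claw":8.5},{"slide":[-3.8,-1.8,0],"turn":[0,0,0],"claw":8.5}]'
python3 -m handwheel '[{"slide":[0,0,0],"turn":[0,0,8],"claw":8.5},{"slide":[0,0,0],"turn":[0,0,8],"claw":8.5},{"slide":[0,0,0],"turn":[0,0,8],"claw":8.5},{"slide":[0,0,0],"turn":[0,0,8],"claw":8.5},{"slide":[0,0,0],"turn":[0,0,8],"claw":8.5},{"slide":[0,0,0],"turn":[0,0,8],"claw":8.5},{"slide":[0,0,0],"turn":[0,0,8],"claw":8.5},{"slide":[0,0,0],"turn":[0,0,8],"claw":8.5},{"slide":[0,0,0],"turn":[0,0,8],"claw":8.5},{"slide":[0,0,0],"turn":[0,0,0],"claw":8.5},{"slide":[0,0,0],"turn":[0,0,0],"claw":8.5}]'
python3 -c "
from h import *
delta((.4957,.355,.1),2.5)"
```

```text
time_s: 1.1
ee_pos: [0.4913, 0.3517, 0.2309]
orientation: [-0.418, -3.113, 0.001]
ft_force: [0.3, -0.0, 0.3]
finger_gap: 0.085
grip_force: 0.0
time_s: 2.2
ee_pos: [0.4901, 0.3532, 0.2309]
orientation: [-2.165, -2.277, 0.002]
ft_force: [0.7, 0.2, 0.8]
finger_gap: 0.0853
grip_force: 0.0
t 2.2 tcp [0.49  0.353 0.231] slide [ 0.161  0.578 13.086] turn [-0.045  0.037  0.396] gap 0.08527492807682766 grip 0.0 F [0.664 0.186 0.759] q [-0.872  0.561  0.347  1.572 -0.21   1.047 -0.417]
```

```bash
python3 -m handwheel '[{"slide":[0.2,0.6,3],"turn":[0,0,0],"claw":8.5},{"slide":[0,0,3],"turn":[0,0,0],"claw":8.5},{"slide":[0,0,3],"turn":[0,0,0],"claw":8.5},{"slide":[0,0,3],"turn":[0,0,0],"claw":8.5},{"slide":[0,0,2.5],"turn":[0,0,0],"claw":8.5},{"slide":[0,0,2],"turn":[0,0,0],"claw":8.5},{"slide":[0,0,1.5],"turn":[0,0,0],"claw":8.5},{"slide":[0,0,1.5],"turn":[0,0,0],"claw":8.5},{"slide":[0,0,1.0],"turn":[0,0,0],"claw":8.5},{"slide":[0,0,0.7],"turn":[0,0,0],"claw":8.5},{"slide":[0,0,0],"turn":[0,0,0],"claw":8.5}]'
python3 -c "
from h import *
delta((.4957,.355,.018),2.5)
im=snap('scene','g.png')
cv2.imwrite('pics/gc.png',cv2.resize(cv2.imread('pics/g.png')[130:310,300:500],None,fx=3,fy=3))"
```

```text
time_s: 3.3
ee_pos: [0.496, 0.3553, 0.0186]
orientation: [-2.168, -2.273, 0.002]
ft_force: [-0.4, 0.5, 0.1]
finger_gap: 0.0851
grip_force: 0.0
t 3.3 tcp [0.496 0.355 0.019] slide [-0.024 -0.034  0.062] turn [-0.061  0.034  0.228] gap 0.08509730077158567 grip 0.0 F [-0.373  0.542  0.057] q [-0.805  0.831  0.246  1.733 -0.316  0.618 -0.328]
```

View pics/gc.png

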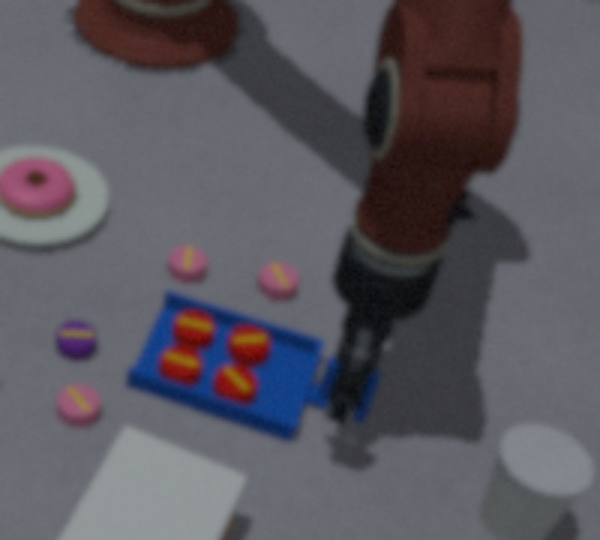

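The tab sits between the open fingers (crop ~(350,385)). I'll close and lift.

```bash
python3 -m handwheel '[{"slide":[0,0,0],"turn":[0,0,0],"claw":0},{"slide":[0,0,0],"turn":[0,0,0],"claw":0},{"slide":[0,0,0],"turn":[0,0,0],"claw":0},{"slide":[0,0,0],"turn":[0,0,0],"claw":0},{"slide":[0,0,0],"turn":[0,0,0],"claw":0},{"slide":[0,0,0],"turn":[0,0,0],"claw":0},{"slide":[0,0,0],"turn":[0,0,0],"claw":0},{"slide":[0,0,0],"turn":[0,0,0],"claw":0},{"slide":[0,0,0],"turn":[0,0,0],"claw":0},{"slide":[0,0,0],"turn":[0,0,0],"claw":0}]' 110
python3 -m handwheel '[{"slide":[0,0,-0.5],"turn":[0,0,0],"claw":0},{"slide":[0,0,-1],"turn":[0,0,0],"claw":0},{"slide":[0,0,-1.5],"turn":[0,0,0],"claw":0},{"slide":[0,0,-2],"turn":[0,0,0],"claw":0},{"slide":[0,0,-2],"turn":[0,0,0],"claw":0},{"slide":[0,0,-2],"turn":[0,0,0],"claw":0},{"slide":[0,0,-2],"turn":[0,0,0],"claw":0},{"slide":[0,0,-2],"turn":[0,0,0],"claw":0},{"slide":[0,0,-2],"turn":[0,0,0],"claw":0},{"slide":[0,0,-2],"turn":[0,0,0],"claw":0},{"slide":[0,0,-2],"turn":[0,0,0],"claw":0},{"slide":[0,0,-2],"turn":[0,0,0],"claw":0},{"slide":[0,0,-1],"turn":[0,0,0],"claw":0},{"slide":[0,0,0],"turn":[0,0,0],"claw":0}]'
python3 -c "
from h import *
delta((.72,.15,.24),-7)
im=snap('scene','l.png')
print(manip.read_state()['torque'])
cv2.imwrite('pics/lc.png',cv2.resize(cv2.imread('pics/l.png')[100:310,280:500],None,fx=2.5,fy=2.5))"
```

```text
time_s: 4.35
ee_pos: [0.4969, 0.3557, 0.0198]
orientation: [2.168, 2.273, 0.002]
ft_force: [0.8, 0.1, 5.9]
finger_gap: 0.0109
grip_force: 107.2
time_s: 5.75
ee_pos: [0.4969, 0.3557, 0.2413]
orientation: [2.168, 2.273, 0.005]
ft_force: [0.2, -0.2, -3.4]
finger_gap: 0.0107
grip_force: 107.2
t 5.75 tcp [0.497 0.356 0.241] slide [-21.598  21.31    0.145] turn [ 0.154 -0.13   9.708] gap 0.010690239671773225 grip 107.21033334732056 F [ 0.163 -0.234 -3.395] q [-0.869  0.561  0.353  1.541 -0.211  1.075 -0.419]
[ 0.256 -0.044 -0.008]
```

View pics/lc.png

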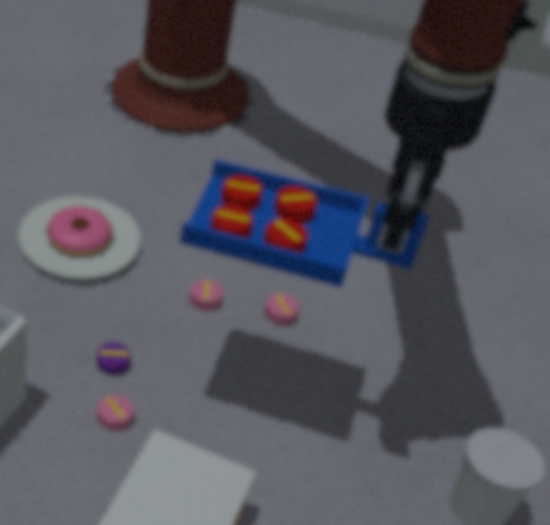

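Held level, with the moment matching a full load. I'll carry it over with gentle acceleration.

```bash
python3 -m handwheel '[{"slide":[-0.5,0.5,0],"turn":[0,0,0],"claw":0},{"slide":[-1,1,0],"turn":[0,0,0],"claw":0},{"slide":[-1.5,1.5,0],"turn":[0,0,0.5],"claw":0},{"slide":[-2,2,0],"turn":[0,0,1],"claw":0},{"slide":[-2,2,0],"turn":[0,0,1],"claw":0},{"slide":[-2,2,0],"turn":[0,0,1],"claw":0},{"slide":[-2,2,0],"turn":[0,0,1],"claw":0},{"slide":[-2,2,0],"turn":[0,0,1],"claw":0},{"slide":[-2,2,0],"turn":[0,0,1],"claw":0},{"slide":[-2,2,0],"turn":[0,0,1],"claw":0},{"slide":[-2,1.5,0],"turn":[0,0,1],"claw":0},{"slide":[-1.5,1,0],"turn":[0,0,0.7],"claw":0},{"slide":[-1,0.5,0],"turn":[0,0,0.5],"claw":0},{"slide":[-0.5,0,0],"turn":[0,0,0],"claw":0},{"slide":[0,0,0],"turn":[0,0,0],"claw":0},{"slide":[0,0,0],"turn":[0,0,0],"claw":0}]'
python3 -c "
from h import *
delta((.711,.133,.18),-7)
print(manip.read_state()['torque'])"
```

```text
time_s: 7.4
ee_pos: [0.6901, 0.1344, 0.2394]
orientation: [-2.349, -2.083, -0.001]
ft_force: [0.2, 0.5, -3.2]
finger_gap: 0.011
grip_force: 107.3
t 7.4 tcp [0.69  0.134 0.239] slide [0.102 2.097 5.94 ] turn [-0.039 -0.097  0.14 ] gap 0.010952001578759085 grip 107.25767254829407 F [ 0.197  0.468 -3.195] q [-0.41   0.723  0.383  1.239 -0.267  1.228 -0.145]
[ 0.249 -0.037 -0.002]
```

```bash
python3 -m handwheel '[{"slide":[0,0.6,0.6],"turn":[0,0,0],"claw":0},{"slide":[0,0.9,1.2],"turn":[0,0,0],"claw":0},{"slide":[0.1,0.6,1.4],"turn":[0,0,0],"claw":0},{"slide":[0,0,1.3],"turn":[0,0,0],"claw":0},{"slide":[0,0,0.9],"turn":[0,0,0],"claw":0},{"slide":[0,0,0.5],"turn":[0,0,0],"claw":0},{"slide":[-0.04,0,-0.47],"turn":[0,1.5,0],"claw":0},{"slide":[-0.08,0,-0.94],"turn":[0,3,0],"claw":0},{"slide":[-0.08,0,-0.94],"turn":[0,3,0],"claw":0},{"slide":[-0.04,0,-0.47],"turn":[0,1.5,0],"claw":0},{"slide":[0,0,0],"turn":[0,0,0],"claw":0},{"slide":[0,0,0],"turn":[0,0,0],"claw":0}]'
python3 -c "
from h import *
s=manip.read_state()
delta((.711,.133,.21),-7,10)
lip=np.array(s['ee_pos'])+R.from_rotvec(s['orientation']).apply([-.18,0,.0148]); print('lip',lip,s['torque'])
c=np.array([.7239,-.0952]);a=np.radians(-7); d=lip[:2]-c; print('lip in housing',d@[np.cos(a),np.sin(a)],d@[-np.sin(a),np.cos(a)])
im=snap('top','p.png')
cv2.imwrite('pics/pc.png',cv2.resize(cv2.imread('pics/p.png')[80:290,180:400],None,fx=2.5,fy=2.5))"
```

```text
time_s: 8.6
ee_pos: [0.7111, 0.1271, 0.2086]
orientation: [-2.271, -2.009, -0.179]
ft_force: [0.0, 0.1, -3.6]
finger_gap: 0.0107
grip_force: 107.2
t 8.6 tcp [0.711 0.127 0.209] slide [ 0.595 -0.078 -0.045] turn [0.002 0.977 0.015] gap 0.010708702582611026 grip 107.22589373588562 F [ 0.028  0.052 -3.584] q [-0.288  0.751  0.293  1.262 -0.388  1.148 -0.035]
lip [ 0.69  -0.047  0.166] [0.043 0.006 0.05 ]
lip in housing -0.039790949187103075 0.04367324638983817
```

View pics/pc.png

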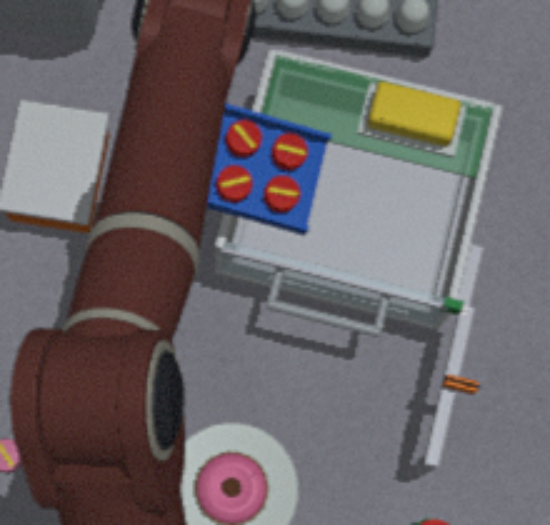

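Lip is over the opening's left part (crop ~(318,185)) with all cheeses aboard. I'll lower 2 cm and tilt about the lip.

```bash
python3 -m handwheel '[{"slide":[-0.1,-0.2,0.6],"turn":[0,0,0],"claw":0},{"slide":[-0.1,-0.2,0.7],"turn":[0,0,0],"claw":0},{"slide":[-0.1,0,0.6],"turn":[0,0,0],"claw":0},{"slide":[-0.05,0,-0.63],"turn":[0,2,0],"claw":0},{"slide":[-0.05,0,-0.63],"turn":[0,2,0],"claw":0},{"slide":[-0.05,0,-0.63],"turn":[0,2,0],"claw":0},{"slide":[-0.05,0,-0.63],"turn":[0,2,0],"claw":0},{"slide":[-0.05,0,-0.63],"turn":[0,2,0],"claw":0},{"slide":[-0.05,0,-0.63],"turn":[0,2,0],"claw":0},{"slide":[-0.05,0,-0.63],"turn":[0,2,0],"claw":0},{"slide":[-0.05,0,-0.63],"turn":[0,2,0],"claw":0},{"slide":[-0.05,0,-0.63],"turn":[0,2,0],"claw":0},{"slide":[-0.05,0,-0.63],"turn":[0,2,0],"claw":0},{"slide":[-0.05,0,-0.63],"turn":[0,2,0],"claw":0},{"slide":[-0.05,0,-0.63],"turn":[0,2,0],"claw":0},{"slide":[0,0,0],"turn":[0,0,0],"claw":0},{"slide":[0,0,0],"turn":[0,0,0],"claw":0},{"slide":[0,0,0],"turn":[0,0,0],"claw":0}]'
python3 -c "
from h import *
s=manip.read_state()
delta((.711,.133,.21),-7,33)
lip=np.array(s['ee_pos'])+R.from_rotvec(s['orientation']).apply([-.18,0,.0148]); print('lip',lip,s['torque'])
im=snap('scene','q.png')
cv2.imwrite('pics/qc.png',cv2.resize(cv2.imread('pics/q.png')[100:320,130:430],None,fx=2.5,fy=2.5))"
```

```text
time_s: 10.45
ee_pos: [0.7032, 0.0976, 0.2576]
orientation: [-2.018, -1.788, -0.598]
ft_force: [0.1, 1.2, -1.4]
finger_gap: 0.011
grip_force: 107.4
t 10.45 tcp [0.703 0.098 0.258] slide [0.433 0.345 5.96 ] turn [-0.064 -0.042  0.075] gap 0.010965542770229564 grip 107.42029666900635 F [ 0.144  1.228 -1.434] q [ 0.023  0.696  0.085  1.334 -0.688  1.189  0.257]
lip [ 0.686 -0.044  0.147] [-0.652  0.104 -0.037]
```

View pics/qc.png

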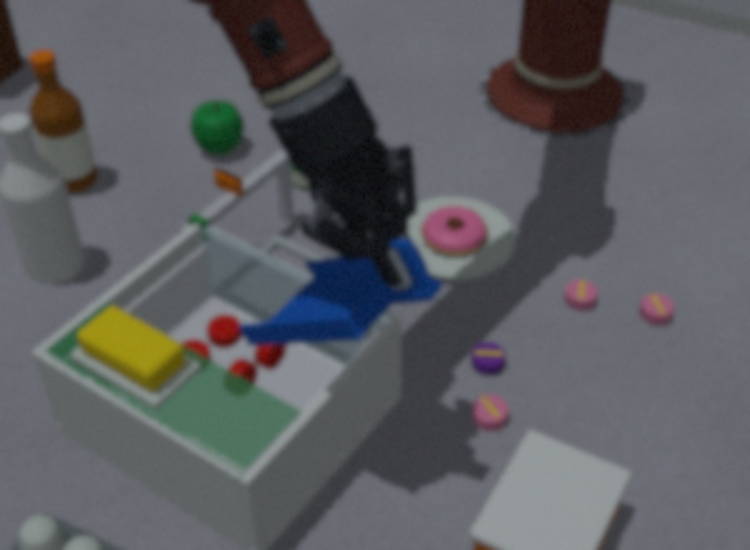

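All four cheeses lie in the drawer (crop ~(220,330), (195,350), (268,352), (240,375)) and the load dropped to the tray's own weight. I'll raise, level and return it.

```bash
python3 -m handwheel '[{"slide":[0.8,0,-1.2],"turn":[0,0,0],"claw":0},{"slide":[1.6,0,-2.4],"turn":[0,0,0],"claw":0},{"slide":[0.8,0,-1.2],"turn":[0,-3,0],"claw":0},{"slide":[0,0,0],"turn":[0,-6,0],"claw":0},{"slide":[0,0,0],"turn":[0,-6,0],"claw":0},{"slide":[0,0,0],"turn":[0,-6,0],"claw":0},{"slide":[0,0,0],"turn":[0,-6,0],"claw":0},{"slide":[0,0,0],"turn":[0,-4,0],"claw":0},{"slide":[0,0,0],"turn":[0,-2,0],"claw":0},{"slide":[0,0,0],"turn":[0,0,0],"claw":0}]'
python3 -c "
from h import *
delta((.497,.356,.20),2.5)"
```

```text
time_s: 11.5
ee_pos: [0.7034, 0.1001, 0.3155]
orientation: [-2.348, -2.085, -0.002]
ft_force: [-0.1, 0.3, -1.8]
finger_gap: 0.0106
grip_force: 107.3
t 11.5 tcp [0.703 0.1   0.316] slide [ 22.95  -23.516  11.597] turn [ 0.01  -0.109 -9.282] gap 0.010640577330507576 grip 107.29770183563232 F [-0.098  0.348 -1.801] q [-0.322  0.689  0.332  1.077 -0.214  1.406 -0.145]
```

```bash
python3 -m handwheel '[{"slide":[1,-1,0],"turn":[0,0,0],"claw":0},{"slide":[2,-2,0],"turn":[0,0,0],"claw":0},{"slide":[2.5,-2.5,0],"turn":[0,0,0],"claw":0},{"slide":[2.5,-2.5,1],"turn":[0,0,0],"claw":0},{"slide":[2.5,-2.5,1.5],"turn":[0,0,0],"claw":0},{"slide":[2.5,-2.5,1.5],"turn":[0,0,0],"claw":0},{"slide":[2.5,-2.5,1.5],"turn":[0,0,0],"claw":0},{"slide":[2.5,-2.5,1.5],"turn":[0,0,0],"claw":0},{"slide":[2.5,-2.5,1.5],"turn":[0,0,0],"claw":0},{"slide":[1.5,-2,1.5],"turn":[0,0,0],"claw":0},{"slide":[1,-1,1],"turn":[0,0,0],"claw":0},{"slide":[0,0,0],"turn":[0,0,-3],"claw":0},{"slide":[0,0,0],"turn":[0,0,-3.3],"claw":0},{"slide":[0,0,0],"turn":[0,0,-3],"claw":0},{"slide":[0,0,0],"turn":[0,0,0],"claw":0},{"slide":[0,0,0],"turn":[0,0,0],"claw":0}]'
python3 -c "
from h import *
delta((.497,.356,.0205),2.5)"
```

```text
time_s: 13.1
ee_pos: [0.4989, 0.353, 0.2056]
orientation: [2.18, 2.262, 0.001]
ft_force: [0.1, 0.4, -1.2]
finger_gap: 0.0107
grip_force: 107.2
t 13.1 tcp [0.499 0.353 0.206] slide [ 0.307 -0.191 18.512] turn [ 0.037 -0.007 -0.376] gap 0.010739449425390476 grip 107.16726779937744 F [ 0.088  0.432 -1.193] q [-0.814  0.588  0.269  1.584 -0.177  0.993 -0.455]
```

```bash
python3 -m handwheel '[{"slide":[0.3,-0.2,1],"turn":[0,0,-0.4],"claw":0},{"slide":[0,0,2],"turn":[0,0,0],"claw":0},{"slide":[0,0,3],"turn":[0,0,0],"claw":0},{"slide":[0,0,3],"turn":[0,0,0],"claw":0},{"slide":[0,0,3],"turn":[0,0,0],"claw":0},{"slide":[0,0,2.5],"turn":[0,0,0],"claw":0},{"slide":[0,0,1.7],"turn":[0,0,0],"claw":0},{"slide":[0,0,1],"turn":[0,0,0],"claw":0},{"slide":[0,0,0.5],"turn":[0,0,0],"claw":0},{"slide":[0,0,0.3],"turn":[0,0,0],"claw":0},{"slide":[0,0,0.3],"turn":[0,0,0],"claw":0},{"slide":[0,0,0.2],"turn":[0,0,0],"claw":0},{"slide":[0,0,0],"turn":[0,0,0],"claw":0},{"slide":[0,0,0],"turn":[0,0,0],"claw":0}]'
```

```text
time_s: 14.5
ee_pos: [0.4962, 0.3571, 0.0207]
orientation: [2.168, 2.273, 0.001]
ft_force: [-0.0, -0.2, -2.0]
finger_gap: 0.0112
grip_force: 107.3
```

```bash
python3 -m handwheel '[{"slide":[0,0,0.1],"turn":[0,0,0],"claw":0},{"slide":[0,0,0],"turn":[0,0,0],"claw":0},{"slide":[0,0,0.1],"turn":[0,0,0],"claw":0},{"slide":[0,0,0],"turn":[0,0,0],"claw":0},{"slide":[0,0,0],"turn":[0,0,0],"claw":0}]'
```

```text
time_s: 15.0
ee_pos: [0.4964, 0.3572, 0.0198]
orientation: [-2.168, -2.274, -0.002]
ft_force: [-1.4, -0.1, 8.1]
finger_gap: 0.0107
grip_force: 109.0
```

Seated on the counter (8 N). I'll open and rise.

```bash
python3 -m handwheel '[{"slide":[0,0,0],"turn":[0,0,0],"claw":1.5},{"slide":[0,0,0],"turn":[0,0,0],"claw":3},{"slide":[0,0,0],"turn":[0,0,0],"claw":5},{"slide":[0,0,0],"turn":[0,0,0],"claw":8},{"slide":[0,0,0],"turn":[0,0,0],"claw":8},{"slide":[0,0,0],"turn":[0,0,0],"claw":8},{"slide":[0,0,0],"turn":[0,0,0],"claw":8},{"slide":[0,0,-1],"turn":[0,0,0],"claw":8},{"slide":[0,0,-2],"turn":[0,0,0],"claw":8},{"slide":[0,0,-3],"turn":[0,0,0],"claw":8},{"slide":[0,0,-3],"turn":[0,0,0],"claw":8},{"slide":[0,0,-4],"turn":[0,0,0],"claw":8},{"slide":[0,0,-4],"turn":[0,0,0],"claw":8},{"slide":[0,0,-4],"turn":[0,0,0],"claw":8},{"slide":[0,0,-2],"turn":[0,0,0],"claw":8},{"slide":[0,0,0],"turn":[0,0,0],"claw":8}]'
python3 - <<'E'
from h import *
delta((.562,-.074,.23),-7)
im=snap('top','r.png')
cv2.imwrite('pics/rc.png',cv2.resize(cv2.imread('pics/r.png')[85:285,130:400],None,fx=2.6,fy=2.6))
E
```

```text
time_s: 16.6
ee_pos: [0.498, 0.3578, 0.2531]
orientation: [2.167, 2.272, 0.014]
ft_force: [-0.1, -0.6, -0.3]
finger_gap: 0.0799
grip_force: 0.0
t 16.6 tcp [0.498 0.358 0.253] slide [-43.442   4.341   2.119] turn [ 0.414 -0.326  9.703] gap 0.07985284784431317 grip 0.0 F [-0.084 -0.558 -0.337] q [-0.829  0.544  0.281  1.521 -0.163  1.091 -0.465]
```

View pics/rc.png

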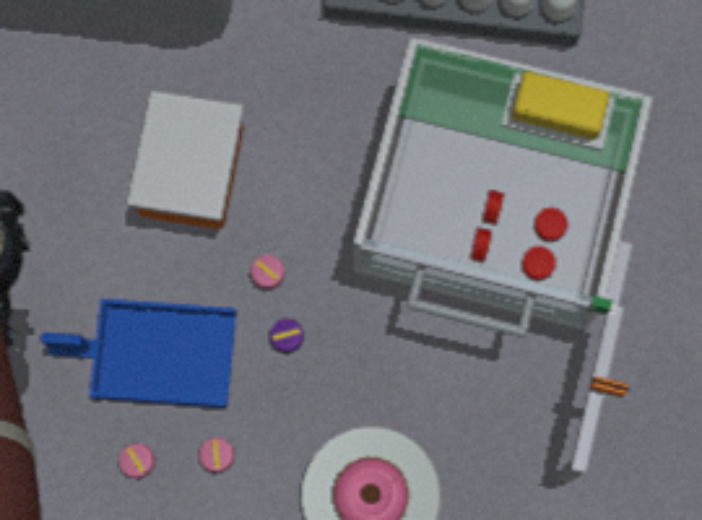

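Tray sits empty and level (crop ~(165,355)). All four cheeses are in the drawer, two of them on edge at (490,207) and (481,245). Now to the handle.

```bash
python3 -m handwheel '[{"slide":[-1.5,0,0],"turn":[0,0,0],"claw":3.5},{"slide":[-3,0,0],"turn":[0,0,0],"claw":3.5},{"slide":[-4,0,0],"turn":[0,0,0],"claw":3.5},{"slide":[-4,0,0],"turn":[0,0,0],"claw":3.5},{"slide":[-4,0.5,0],"turn":[0,0,0],"claw":3.5},{"slide":[-4,0.5,0],"turn":[0,0,0],"claw":3.5},{"slide":[-4,0.5,0],"turn":[0,0,0],"claw":3.5},{"slide":[-4,0.5,0],"turn":[0,0,0],"claw":3.5},{"slide":[-4,0.5,0],"turn":[0,0,0],"claw":3.5},{"slide":[-4,0.5,0],"turn":[0,0,0],"claw":3.5},{"slide":[-3,0.5,0],"turn":[0,0,0],"claw":3.5},{"slide":[-2.5,0.5,0],"turn":[0,0,0],"claw":3.5},{"slide":[-1.5,0.5,0],"turn":[0,0,0],"claw":3.5},{"slide":[0,0,0],"turn":[0,0,4],"claw":3.5},{"slide":[0,0,0],"turn":[0,0,4],"claw":3.5},{"slide":[0,0,0],"turn":[0,0,1.7],"claw":3.5},{"slide":[0,0,0],"turn":[0,0,0],"claw":3.5},{"slide":[0,0,0],"turn":[0,0,0],"claw":3.5}]'
python3 - <<'E'
from h import *
delta((.562,-.074,.077),-7)
E
```

```text
time_s: 18.45
ee_pos: [0.5613, -0.0751, 0.2478]
orientation: [-2.35, -2.083, 0.001]
ft_force: [0.1, 0.4, 0.2]
finger_gap: 0.0351
grip_force: 0.0
t 18.45 tcp [ 0.561 -0.075  0.248] slide [ 0.114  0.075 17.082] turn [-0.062 -0.001  0.106] gap 0.03510480525262127 grip 0.0 F [0.146 0.351 0.171] q [-0.149  0.487  0.376  1.656 -0.201  1.037  0.17 ]
```

```bash
python3 -m handwheel '[{"slide":[0.1,0.1,2],"turn":[0,0,0],"claw":3.5},{"slide":[0,0,3],"turn":[0,0,0],"claw":3.5},{"slide":[0,0,3],"turn":[0,0,0],"claw":3.5},{"slide":[0,0,2],"turn":[0,0,0],"claw":3.5},{"slide":[0,0,1],"turn":[0,0,0],"claw":3.5},{"slide":[0,0,1],"turn":[0,0,0],"claw":3.5},{"slide":[0,0,1],"turn":[0,0,0],"claw":3.5},{"slide":[0,0,1],"turn":[0,0,0],"claw":3.5},{"slide":[0,0,1],"turn":[0,0,0],"claw":3.5},{"slide":[0,0,1],"turn":[0,0,0],"claw":3.5},{"slide":[0,0,1],"turn":[0,0,0],"claw":3.5},{"slide":[0,0,0],"turn":[0,0,0],"claw":3.5}]'
python3 -m handwheel '[{"slide":[0,0,0],"turn":[0,0,0],"claw":0},{"slide":[0,0,0],"turn":[0,0,0],"claw":0},{"slide":[0,0,0],"turn":[0,0,0],"claw":0},{"slide":[0,0,0],"turn":[0,0,0],"claw":0},{"slide":[0,0,0],"turn":[0,0,0],"claw":0},{"slide":[0,0,0],"turn":[0,0,0],"claw":0}]' 80
python3 - <<'E'
from h import *
delta((.562,-.074,.077),-7)
E
```

```text
time_s: 19.65
ee_pos: [0.5617, -0.0743, 0.0766]
orientation: [-2.351, -2.081, 0.003]
ft_force: [-0.1, -0.1, 0.7]
finger_gap: 0.0351
grip_force: 0.0
time_s: 20.25
ee_pos: [0.5638, -0.0748, 0.0787]
orientation: [2.351, 2.081, 0.002]
ft_force: [4.2, -0.6, -1.3]
finger_gap: 0.0096
grip_force: 78.1
t 20.25 tcp [ 0.564 -0.075  0.079] slide [ 0.057 -0.192  0.174] turn [0.144 0.015 0.012] gap 0.009577556098910306 grip 78.1175708770752 F [ 4.249 -0.589 -1.269] q [-0.088  0.697  0.289  1.83  -0.304  0.656  0.257]
```

Bar gripped. I'll pull out slowly.

```bash
python3 -m handwheel '[{"slide":[0,-0.3,0],"turn":[0,0,0],"claw":0},{"slide":[0,-0.5,0],"turn":[0,0,0],"claw":0},{"slide":[0,-0.7,0],"turn":[0,0,0],"claw":0},{"slide":[0,-0.8,0],"turn":[0,0,0],"claw":0},{"slide":[0,-0.8,0],"turn":[0,0,0],"claw":0},{"slide":[0,-0.8,0],"turn":[0,0,0],"claw":0},{"slide":[0,-0.8,0],"turn":[0,0,0],"claw":0},{"slide":[0,-0.8,0],"turn":[0,0,0],"claw":0},{"slide":[0,-0.8,0],"turn":[0,0,0],"claw":0},{"slide":[0,-0.7,0],"turn":[0,0,0],"claw":0},{"slide":[0,-0.5,0],"turn":[0,0,0],"claw":0},{"slide":[0,-0.4,0],"turn":[0,0,0],"claw":0},{"slide":[0,0,0],"turn":[0,0,0],"claw":0},{"slide":[0,0,0],"turn":[0,0,0],"claw":0}]'
python3 - <<'E'
from h import *
delta((.562,-.074,.077),-7)
c=np.array([.7239,-.0952,.12]); Rz=R.from_euler('z',-7,degrees=True).as_matrix()
for n,h in(('top',0),('scene',0)):
    snap(n,n+'f.png'); hsv=cv2.cvtColor(cv2.imread('pics/%sf.png'%n),cv2.COLOR_BGR2HSV)
    cu,cv_=map(int,proj(n,(.507,-.223,.12)))
    for k,(a,b,z) in {'orange':((5,150,90),(18,255,255),.12),'green':((60,110,50),(85,255,255),.124)}.items():
        m=cv2.inRange(hsv,a,b); w=np.zeros_like(m); w[cv_-22:cv_+23,cu-22:cu+23]=m[cv_-22:cv_+23,cu-22:cu+23]
        nn,l,st,ce=cv2.connectedComponentsWithStats(w)
        for i in range(1,nn):
            if st[i][4]>3: print(n,k,st[i][4],ce[i].round(1),Rz.T@(ray(n,*ce[i],z)-c))
a=cv2.resize(cv2.imread('pics/topf.png')[170:270,310:410],None,fx=4,fy=4,interpolation=cv2.INTER_CUBIC)
b=cv2.resize(cv2.imread('pics/scenef.png')[120:220,170:270],None,fx=4,fy=4,interpolation=cv2.INTER_CUBIC)
cv2.imwrite('pics/f.png',np.hstack([a,b]))
E
```

```text
time_s: 21.65
ee_pos: [0.4863, -0.0644, 0.0788]
orientation: [2.35, 2.081, 0.005]
ft_force: [7.2, 1.0, -2.7]
finger_gap: 0.0092
grip_force: 78.1
t 21.65 tcp [ 0.486 -0.064  0.079] slide [-0.038  7.633  0.21 ] turn [ 0.258 -0.034  0.052] gap 0.009190134534750824 grip 78.07858943939209 F [ 7.224  1.035 -2.685] q [-0.094  0.612  0.27   2.047 -0.317  0.517  0.284]
top orange 44 [364.  233.2] [-0.201 -0.154  0.   ]
top green 28 [354.5 229.4] [-0.198 -0.127  0.004]
scene orange 35 [219.8 171.9] [-0.188 -0.151  0.   ]
scene green 227 [216.3 152.7] [-0.249 -0.216  0.004]
scene green 22 [227.3 174.7] [-0.186 -0.122  0.004]
```

View pics/f.png

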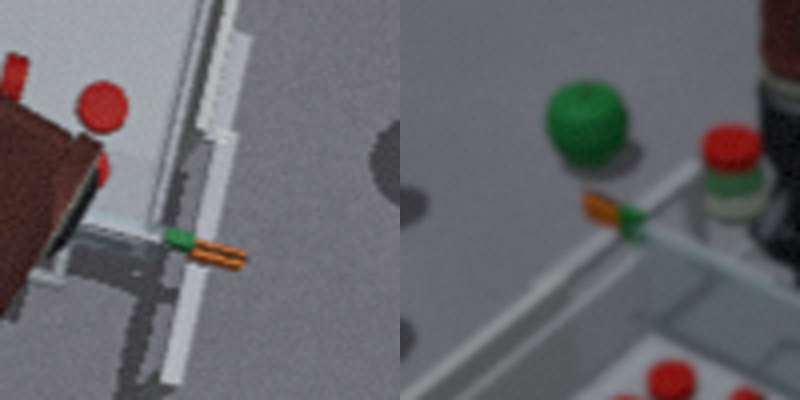

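Pointer is about 3 mm short of the clip in both views (top: green (354,229), orange (364,233)). I'll pull 3 mm more, then check.

```bash
python3 -m handwheel '[{"slide":[0,-0.2,0],"turn":[0,0,0],"claw":0},{"slide":[0,-0.1,0],"turn":[0,0,0],"claw":0},{"slide":[0,0,0],"turn":[0,0,0],"claw":0},{"slide":[0,0,0],"turn":[0,0,0],"claw":0},{"slide":[0,0,0],"turn":[0,0,0],"claw":0},{"slide":[0,0,0],"turn":[0,0,0],"claw":0}]'
python3 - <<'E'
from h import *
delta((.562,-.074,.077),-7)
c=np.array([.7239,-.0952,.12]); Rz=R.from_euler('z',-7,degrees=True).as_matrix()
snap('top','e.png'); hsv=cv2.cvtColor(cv2.imread('pics/e.png'),cv2.COLOR_BGR2HSV)
for a,b,z in (((5,150,90),(18,255,255),.12),((60,110,50),(85,255,255),.124)):
    m=cv2.inRange(hsv,a,b)[210:256,340:386]; p=cv2.findNonZero(m)[:,0].mean(0)+[340,210]; print(p,Rz.T@(ray('top',*p,z)-c))
h=cv2.inRange(hsv,(0,150,90),(4,255,255)); m=h[90:260,250:400]; n,l,st,ce=cv2.connectedComponentsWithStats(m); print([(s[4],*(q+[250,90]).round()) for s,q in zip(st[1:],ce[1:]) if s[4]>5])
r=manip.read_state(); print(r['qvel'])
E
```

```text
time_s: 22.35
ee_pos: [0.4838, -0.0641, 0.0788]
orientation: [2.349, 2.08, 0.006]
ft_force: [7.2, 0.7, -3.7]
finger_gap: 0.0094
grip_force: 78.1
t 22.35 tcp [ 0.484 -0.064  0.079] slide [-0.04   7.882  0.218] turn [ 0.31  -0.025  0.06 ] gap 0.009395160721198932 grip 78.08878183364868 F [ 7.223  0.7   -3.717] q [-0.095  0.609  0.27   2.055 -0.318  0.511  0.286]
[363.977 233.227] [-0.201 -0.154  0.   ]
[354.286 230.143] [-0.2   -0.126  0.004]
[(np.int32(45), np.float64(313.0), np.float64(190.0)), (np.int32(103), np.float64(335.0), np.float64(197.0)), (np.int32(11), np.float64(335.0), np.float64(213.0))]
[-0.001 -0.     0.002  0.001 -0.002 -0.001  0.001]
```

```bash
python3 -c "
from bench import manip
print(manip.close_job())"
```

```text
the job is handed in; nothing more can be done
None
```

The job is handed in, verdict not shown: all four cheeses were tipped into the drawer, the empty tray is back level on the counter, and the gripper holds the drawer with its pointer about 1 mm from the clip mark.

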